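# Open the sample reader

### The job

Open the sample reader with the blue lid: press its green release tab down with a fingertip until the lid springs up, let go of the tab, then push the lid up and back until it is fully open, leaning on its stop, and stays there by itself. Press and push only, without gripping the lid or lifting anything: leave the cuvette standing in its well, the grey-lidded reader shut, and everything else on the bench where it stands.

Things in the scene. Friction and masses are not known exactly. Their poses are not given: they have to be found in the camera images.
- reader: The reader to open: a cream bench instrument with a BLUE lid, fixed to the bench. 200 mm deep (its x), 130 mm wide (its y), 108 mm high. Origin: centre of its underside, on the bench; its x axis points from its front (tab side, towards the robot) to its back, z up. Its front ledge is 40 mm high, the housing round the bay 78 mm high; a stop bar along the back, 108 mm high, carries the open lid.
- reader_tab_pad (a point): Centre of the top of the blue-lidded reader's lime-green release tab (moves with it). The tab is a rocker; its pad is 34 mm (x) by 46 mm (y), 81 mm in front of the reader's origin, top 62 mm above the bench. Its pivot lies 34 mm behind the pad's centre; from the pivot an arm 20 mm wide rises to 90 mm above the bench and hooks over the lid's front edge (arm and hook span 36 to 58 mm in front of the reader's origin).
- reader_tab (a joint): Rocker angle of that tab, rad: 0 at rest, 0.24 fully pressed (pad centre 8 mm down, about 6 to 7 N); the hook frees the lid at about 0.14. It springs back when released.
- reader_lid_edge (a point): Middle of the lower front edge (free edge) of the blue lid, moving with it. The lid is a flat plate, 114 mm from hinge to free edge, 118 mm wide, 6 mm thick, with a raised outer panel (102 x 112 mm, 2 mm) on its upper face; it is opened from its underside and nothing need press on that panel. Shut, its edge lies under the tab's hook.
- reader_lid_hinge (a point): Hinge of the blue lid: on its axis (the reader's y axis direction), 65 mm behind the reader's origin and 79 mm above the bench.
- reader_lid (a joint): Angle of the blue lid, rad: 0 shut (level), 1.9 fully open, leaning back on its stop. Freed, a sprung pin lifts it to about 0.8 and it rests there; pushed on and let go before upright (1.57) it sinks back to 0.8, past upright it falls slowly on to its stop and stays. It weighs 80 g and needs under 2 N at its edge.
- other: A second reader of the same shape with a GREY lid; it must stay shut. Origin and axes as for the first.
- other_lid (a joint): Angle of the grey lid, rad: 0 shut.
- cuvette_center (a point): Centre of a loose red cuvette, 12.5 x 12.5 x 44 mm, standing in the well under the blue lid, its top 74 mm above the bench.
- amber: Bystander, loose: amber glass bottle, 36 mm across, 75 mm tall. Origin: centre of its underside.
- dropper: Bystander, loose: white dropper bottle with green cap, 28 mm across, 65 mm tall. Origin: centre of its underside.
- jar: Bystander, loose: clear jar with red lid, 60 mm across, 85 mm tall. Origin: centre of its underside.
- slidebox: Bystander, loose: orange slide box, 85 x 60 x 35 mm. Origin: centre of its underside.
- beaker: Bystander, loose: green glass beaker, 60 mm across, 75 mm tall. Origin: centre of its underside.
- stain: Bystander, loose: amber jar with black lid, 48 mm across, 80 mm tall. Origin: centre of its underside.

How it is judged:
By the outcome, as a careful person would: the job done as asked, in the order asked, and still so for the second after the job is handed in, with the robot touching nothing.
It also fails if it takes over 48 s, if anything falls off the work surface, if the arm or the gripper's body presses on something with over 40 N, if the wrist force passes 120 N, or if a joint passes its speed limit or range.

### The arm

A 7-joint arm with a two-finger parallel gripper is mounted at the origin on the work surface. World frame = base frame: x ahead of the robot, y to its left, z up, the work surface at z = 0. Lengths are in m, angles in rad, forces in N, time in s.
With the tool pointing down it reaches from about 0.425 to 0.95 m from the base axis. Payload 4.7 kg.
Tool frame: the origin (TCP) lies between the finger pads; the fingertips stand 25 mm ahead of it and the grasp point (between the pads) lies 6 mm ahead of it; x points along the fingers, z is the direction in which the jaws open and shut, and the axes are right-handed (so a half turn about x gives the same grasp; the last joint's range is limited). The gripper opens to 85 mm and grips with 20 to 120 N. Pads are 22 mm wide; open, the fingers measure 114 mm over their backs; the gripper's body (76 mm by 85 mm) begins 54 mm behind the grasp point. The pads swing forward as they close: fully open they stand 13 mm farther back than shut.
Start: joints at [1.279, 0.469, -0.049, 1.532, 0.024, 1.141, -0.082], TCP at [0.175, -0.652, 0.222] pointing down, gripper open.
Joint ranges: [-2.59, 2.59], [-0.33, 1.99], [-1.39, 1.29], [0.1, 2.45], [-1.04, 4.18], [0.21, 1.99], [-2.66, 2.66]. Speed limits (rad/s): [2.57, 2.57, 3.14, 3.14, 3.14, 3.14, 3.14].

### API

Orientations are given as a 3x3 rotation matrix whose columns are the frame's x, y, z axes.
In Python, from rig import * gives the robot as it stands. Calls block until the motion is done:
- movep(position, orientation): joint-space move of the TCP to a pose.
- move_l(position, attitude=None, feed=0.15, until_force=None): straight line of the TCP; attitude=None keeps the orientation; feed is the mean speed in m/s. With until_force (N) it stops when the force on the tool has changed by that much, and returns True; else False.
- move_joints(angles): joint-space move.
- command_gripper(opening, newtons=None): finger opening in m; newtons is the grip in N (None keeps the last); returns when the fingers have stopped.
- sleep(seconds).
- inverse_kinematics(position, orientation): joint angles nearest the present ones, or None.
- sense(): the state.
- camera(name): name is "scene" or "side" or "wrist"; returns (picture, depth): 400x640x3 uint8, red, green, blue; 400x640 float32, m along the optical axis (not along the pixel's ray), 0 where there is no reading.
- camera_params(name): a dict with "K" (3x3 intrinsics, pixels), "position" and "rotation" of the camera in the world; the wrist camera has in their place "tool_from_camera" (4x4, takes a point from camera to tool coordinates, whose origin is the TCP and whose axes are the tool frame's). Camera axes: x right, y down, z forward; pixel columns grow to the right and rows downward; lengths in m; the calibration is good to about 2 mm. A picture is of the moment at which its call begins: read the wrist's pose just before it. camera_params takes no time and is no camera call.
A pose or a line that the arm cannot do raises Unreachable and nothing moves.
- finish_job(): hands the job in, once; it reports no verdict.
The state is a dict: "time_s": time; "joint_pos": joint angles; "qd": joint speeds; "joint_efforts": joint torques, N m; "position": TCP position; "tcp_rot": TCP orientation; "wrist_force": force on the tool from outside, world axes, zero at the start; "ft_torque": the same for the moment, N m; "finger_gap": finger opening in m.
Only numpy, scipy, OpenCV 4.12 (cv2) and the standard library are available. Lean on these libraries where they do the work, as an engineer would, in place of code of your own. Each camera call takes 0.05 s, during which the arm holds its last target.

## Working session

There is one attempt and no reset: what is moved stays moved. The work goes in short steps, each a Python script; the robot and the scene stay as the last script left them, time stands still between calls to the robot, and variables do not carry over. Pictures are saved under pics/ and viewed, and the job is handed in when it is done.

```bash
ls; mkdir -p pics
python3 - <<'E'
from rig import *
import cv2,numpy as np
s=sense();print(s)
for n in ["scene","side","wrist"]:
    p,d=camera(n);cv2.imwrite(f"pics/{n}0.png",p[:,:,::-1]);np.savez(f"{n}0.npz",p=p,d=d)
    print(n,camera_params(n))
E
```

```text
pics
{'time_s': 0.0, 'joint_pos': array([ 1.27908452,  0.46945086, -0.04859029,  1.53368399,  0.02409127,
        1.14098258, -0.08231016]), 'qd': array([-0.00077481,  0.00097285,  0.00174586,  0.00054521, -0.00172518,
       -0.00092233,  0.00066323]), 'joint_efforts': array([-3.44403534e-04, -5.10310793e+01, -4.68800613e-02, -2.37715012e+01,
        1.07558415e-02,  7.48135062e-03, -9.84500929e-06]), 'position': array([ 0.17521848, -0.65124657,  0.22075927]), 'tcp_rot': array([[-5.65953101e-04,  9.65659784e-01,  2.59809280e-01],
       [ 1.85511775e-03,  2.59809888e-01, -9.65658004e-01],
       [-9.99998119e-01, -6.45403341e-05, -1.93845282e-03]]), 'wrist_force': array([-0.32990931,  0.24171116, -0.15159977]), 'ft_torque': array([ 0.0103142 , -0.01655141,  0.01686071]), 'finger_gap': 0.08556944474269625}
scene {'K': array([[500.25547779,   0.        , 309.06636627],
       [  0.        , 500.25547779, 202.98162816],
       [  0.        ,   0.        ,   1.        ]]), 'position': array([1.5801787 , 0.51002185, 1.28656542]), 'rotation': array([[-4.76402450e-01,  6.42219001e-01, -6.0
[... 345 characters left out ...]
0.69081028]), 'rotation': array([[-0.94500102, -0.14528818,  0.29302631],
       [-0.32612359,  0.48658482, -0.81048048],
       [-0.02482892, -0.86146768, -0.50720505]])}
wrist {'K': array([[318.45320074,   0.        , 322.11091676],
       [  0.        , 318.45320074, 196.63379032],
       [  0.        ,   0.        ,   1.        ]]), 'tool_from_camera': array([[ 4.19999321e-04, -2.84343421e-01,  9.58722401e-01,
        -1.52359280e-01],
       [ 5.46769546e-04, -9.58722277e-01, -2.84343624e-01,
         7.33533628e-02],
       [ 9.99999762e-01,  6.43624341e-04, -2.47192383e-04,
        -3.99339397e-04],
       [ 0.00000000e+00,  0.00000000e+00,  0.00000000e+00,
         1.00000000e+00]])}
```

View pics/scene0.png

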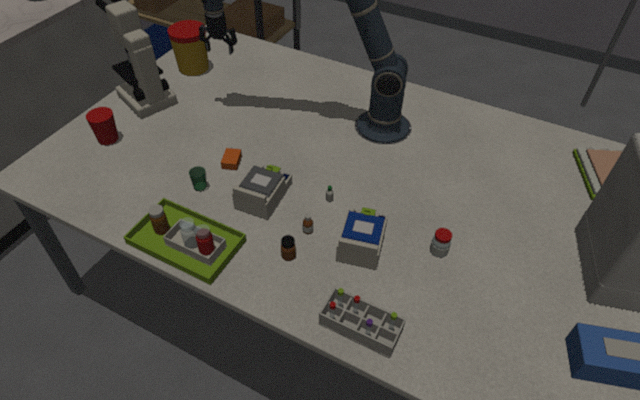

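View pics/side0.png

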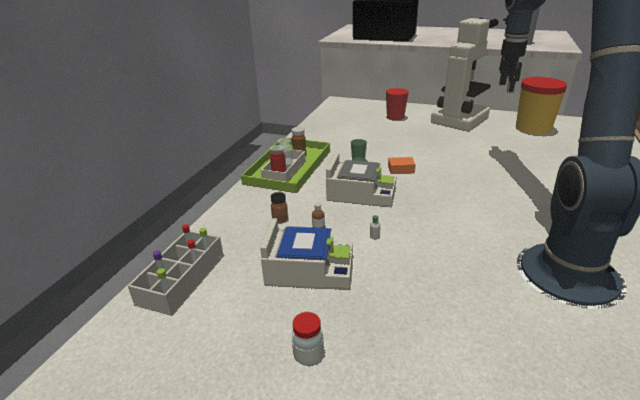

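View pics/wrist0.png

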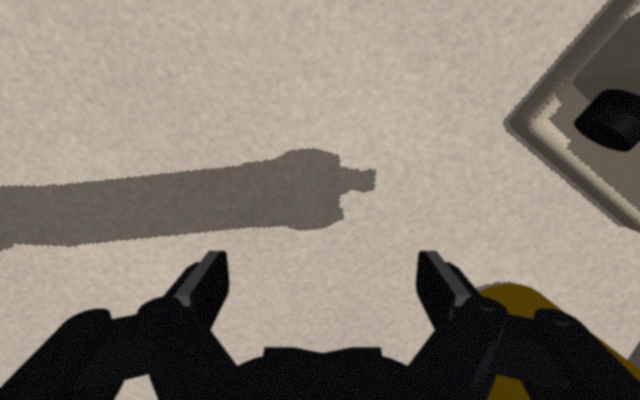

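The scene view shows the blue-lidded reader at about (363,237) with its tab at (369,212). The grey one is at (263,190). In the side view the blue lid is at (305,242) and its tab at (341,252). Next I'll locate them using masks and rays.

```bash
cat > h.py <<'E'
import numpy as np,cv2
def rays(P,uv):
    K=P["K"];uv=np.atleast_2d(uv).astype(float)
    r=np.c_[(uv[:,0]-K[0,2])/K[0,0],(uv[:,1]-K[1,2])/K[1,1],np.ones(len(uv))]
    return r@P["rotation"].T
def onplane(P,uv,z):
    r=rays(P,uv);o=np.array(P["position"]);return o+r*((z-o[2])/r[:,2])[:,None]
def pts(P,d,m):
    v,u=np.nonzero(m&(d>0));return np.array(P["position"])+rays(P,np.c_[u,v])*d[v,u][:,None]
def hsv(p): return cv2.cvtColor(p,cv2.COLOR_RGB2HSV)
def big(m,box=None):
    m=m.astype(np.uint8)
    if box: 
        k=np.zeros_like(m);k[box[1]:box[3],box[0]:box[2]]=1;m=m*k
    n,l,s,c=cv2.connectedComponentsWithStats(m)
    i=1+np.argmax(s[1:,4]);return l==i,s[i],c[i]
def blue(h): return (h[...,0]>100)&(h[...,0]<130)&(h[...,1]>140)&(h[...,2]>50)
def green(h): return (h[...,0]>30)&(h[...,0]<50)&(h[...,1]>130)&(h[...,2]>60)
def wristP(P,s):
    T=P["tool_from_camera"];R=s["tcp_rot"]
    return dict(K=P["K"],position=s["position"]+R@T[:3,3],rotation=R@T[:3,:3])
E
python3 - <<'E'
from rig import *
from h import *
for n,b,g in [("scene",(330,200,395,270),(350,200,385,222)),("side",(260,220,360,290),(322,232,360,265))]:
    z=np.load(n+"0.npz");P=camera_params(n);h=hsv(z["p"])
    m,s,c=big(blue(h),b);print(n,"blue",s,c)
    q=pts(P,z["d"],m);print("z med",np.median(q,0)," z pct",np.percentile(q[:,2],[5,50,95]))
    cs,_=cv2.findContours(m.astype(np.uint8),0,2);hull=cv2.convexHull(cs[0])
    X=onplane(P,hull[:,0],0.084);r=cv2.minAreaRect((X[:,:2]*1000).astype(np.float32));print("rect",r,cv2.boxPoints(r))
    m,s,c=big(green(h),g);print("green",s,c);q=pts(P,z["d"],m);print(np.percentile(q,[5,50,95],axis=0))
for n,a,b in [("scene",(160,120,480,290),5)]:
    p=np.load(n+"0.npz")["p"];cv2.imwrite("pics/s1.png",cv2.resize(p[140:280,180:460,::-1],None,fx=2.8,fy=2.8,interpolation=2))
p=np.load("side0.npz")["p"];cv2.imwrite("pics/s2.png",cv2.resize(p[140:300,220:420,::-1],None,fx=3.5,fy=3.5,interpolation=2))
E
```

```text
scene blue [342 212  42  33 691] [363.19536903 227.70767004]
z med [0.61319866 0.17838587 0.08983302]  z pct [0.08556192 0.08983302 0.09452454]
rect ((599.8785400390625, 173.27499389648438), (113.93370819091797, 113.23726654052734), 12.456016540527344) [[532.04047 216.27374]
 [556.46466 105.70187]
 [667.7166  130.27625]
 [643.2924  240.84811]]
green [361 208  14   7  73] [367.93150685 211.28767123]
[[0.50451819 0.1361305  0.06163867]
 [0.52862884 0.16172401 0.07063073]
 [0.55119142 0.17326925 0.10031381]]
side blue [ 277  227   53   32 1026] [304.25925926 243.71052632]
z med [0.59540991 0.19530884 0.08710407]  z pct [0.08413563 0.08710407 0.08910515]
rect ((603.9002075195312, 178.3413543701172), (111.24630737304688, 118.1873550415039), 13.787900924682617) [[535.7962  222.47565]
 [563.96356 107.69391]
 [672.0042  134.20706]
 [643.83685 248.9888 ]]
green [330 246  19  13 210] [339.75238095 251.61428571]
[[0.50223473 0.1417939  0.05982558]
 [0.52163372 0.16324057 0.06207339]
 [0.53979123 0.18028199 0.06456376]]
```

View pics/s2.png

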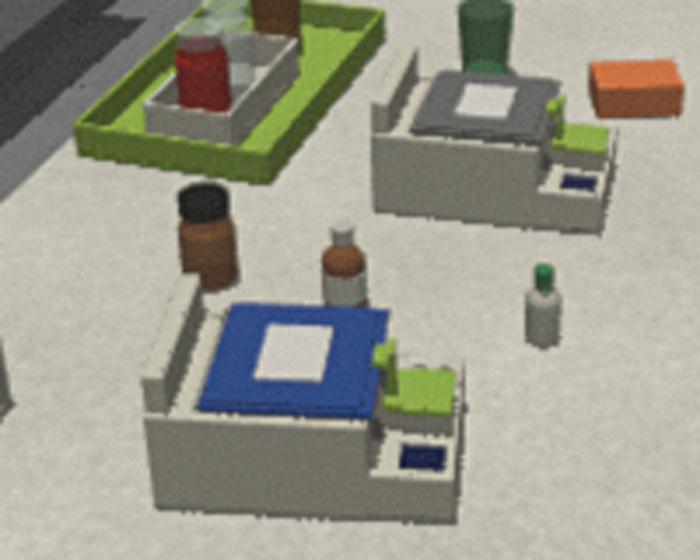

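The two views agree on a yaw of about 13° and an origin near (0.594, 0.174). Before refining with the wrist camera, I'll check which attitudes the arm can reach.

```bash
cat >> h.py <<'E'
def frame(yaw): 
    c,s=np.cos(yaw),np.sin(yaw);return np.array([[c,-s,0],[s,c,0],[0,0,1.]])
def att(yaw,th):
    # th = tilt of tool from straight down toward reader +x ; tool z = -reader y
    Rf=frame(yaw);x=np.array([np.sin(th),0,-np.cos(th)]);z=np.array([0,-1.,0]);y=np.cross(z,x)
    return Rf@np.c_[x,y,z]
def tcp(org,yaw,th,tip):   # tip: reader-frame fingertip centre
    A=att(yaw,th);return np.array([org[0],org[1],0])+frame(yaw)@np.array(tip)-0.025*A[:,0],A
E
python3 - <<'E'
from rig import *
from h import *
o=(.594,.174);yaw=np.radians(13.2)
for th in (0,20,30,45,60,75,90):
  for nm,t in [("press",(-.088,0,.06)),("lid.8",(.0,0,.14)),("lid1.7",(.07,0,.17))]:
    p,A=tcp(o,yaw,np.radians(th),t);q=inverse_kinematics(p,A);print(th,nm,p.round(3),None if q is None else np.round(q,2))
E
```

```text
0 press [0.508 0.154 0.085] [ 0.18  0.5  -0.71  1.97  0.44  0.82 -2.12]
0 lid.8 [0.594 0.174 0.165] [ 0.21  0.56 -0.8   1.7   0.44  1.07 -2.07]
0 lid1.7 [0.662 0.19  0.195] [ 0.17  0.64 -0.8   1.49  0.48  1.21 -2.05]
20 press [0.5   0.152 0.083] [ 0.03  0.33 -0.51  2.25  0.75  0.34 -2.45]
20 lid.8 [0.586 0.172 0.163] [ 0.18  0.36 -0.68  1.99  0.54  0.59 -2.19]
20 lid1.7 [0.654 0.188 0.193] [ 0.16  0.43 -0.68  1.81  0.53  0.7  -2.13]
30 press [0.496 0.151 0.082] None
30 lid.8 [0.582 0.171 0.162] [ 0.11  0.29 -0.59  2.13  0.83  0.35 -2.49]
30 lid1.7 [0.65  0.187 0.192] [ 0.29  0.42 -0.83  1.94  0.88  0.53 -2.46]
45 press [0.491 0.15  0.078] None
45 lid.8 [0.577 0.17  0.158] [-0.22  0.25 -0.24  2.34  2.4   0.29  2.18]
45 lid1.7 [0.645 0.186 0.188] [-0.13  0.29 -0.31  2.16  1.98  0.22  2.65]
60 press [0.487 0.149 0.073] None
60 lid.8 [0.573 0.169 0.153] None
60 lid1.7 [0.641 0.185 0.183] [ 0.39  0.54 -0.99  2.3   2.46  0.78  2.36]
75 press [0.485 0.148 0.066] None
75 lid.8 [0.57  0.168 0.146] None
75 lid1.7 [0.639 0.184 0.176] [ 0.49  0.93 -1.19  2.4   2.76  1.32  2.47]
90 press [0.484 0.148 0.06 ] None
90 lid.8 [0.57  0.168 0.14 ] None
90 lid1.7 [0.638 0.184 0.17 ] None
```

Run:
```python
from rig import *
from h import *
o=np.array([.594,.174,0]);yaw=np.radians(13.2)
A=att(yaw,0)
movep(o+frame(yaw)@np.array([-.13,0,.30]),A)
command_gripper(0.0,20)
s=sense();p,d=camera("wrist");print(s["time_s"],s["position"],s["joint_pos"].round(2),s["finger_gap"])
np.savez("w1.npz",p=p,d=d,pos=s["position"],R=s["tcp_rot"]);cv2.imwrite("pics/w1.png",p[:,:,::-1])
```

```text
3.9083 [0.46741861 0.14434292 0.30000193] [ 0.56  0.24 -1.09  1.81  0.23  1.23 -1.94] -0.00015518173865110404
```

View pics/w1.png

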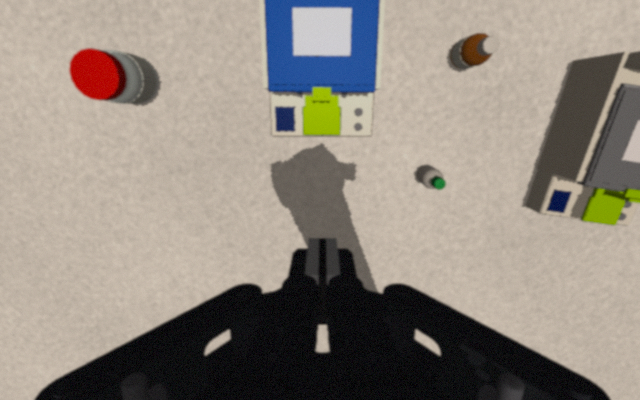

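Run:
```python
from rig import *
from h import *
z=np.load("w1.npz");P=wristP(camera_params("wrist"),dict(position=z["pos"],tcp_rot=z["R"]));h=hsv(z["p"])
np.save
m,s,c=big(blue(h));print("blue",s,c);q=pts(P,z["d"],m);print(np.percentile(q,[2,50,98],axis=0).round(4))
cs,_=cv2.findContours(m.astype(np.uint8),0,2);cc=max(cs,key=cv2.contourArea)
X=onplane(P,cc[:,0],0.084);r=cv2.minAreaRect((X[:,:2]*1000).astype(np.float32));print(r,cv2.boxPoints(r))
m,s,c=big(green(h));print("green",s,c);q=pts(P,z["d"],m);q=q[q[:,2]<.07];print(np.percentile(q,[2,50,98],axis=0).round(4))
r=cv2.minAreaRect((q[:,:2]*1000).astype(np.float32));print(r,cv2.boxPoints(r))
```

```text
blue [ 266    0  112   92 6747] [321.47695272  50.3223655 ]
[[0.5451 0.118  0.0848]
 [0.5826 0.1722 0.0874]
 [0.641  0.2331 0.0891]]
((592.8601684570312, 175.18832397460938), (88.12711334228516, 114.96615600585938), 13.229399681091309) [[536.811   221.06192]
 [563.12103 109.1468 ]
 [648.90936 129.31473]
 [622.5993  241.22986]]
green [ 303   88   37   47 1550] [321.07612903 113.04967742]
[[0.5011 0.137  0.0605]
 [0.5223 0.159  0.0622]
 [0.5459 0.1805 0.0638]]
((525.6217041015625, 159.88343811035156), (47.770355224609375, 43.497493743896484), 13.059459686279297) [[497.4399  175.67253]
 [507.26865 133.30006]
 [553.80347 144.09435]
 [543.97473 186.46681]]
```

The wrist image shows the blue lid's front edge at row ~90 and the tab pad at (321,118), with its front edge at row ~136. The pad front edge and the lid edge give the same origin to within 1 mm: (0.598, 0.1765), yaw 13.2°. Measured pad height is 62 mm, as specified. Next I'll press the tab.

```bash
cat >> h.py <<'E'
ORG=(.5977,.1765);YAW=np.radians(13.2)
E
python3 - <<'E'
from rig import *
from h import *
th=np.radians(20)
p,A=tcp(ORG,YAW,th,(-.083,0,.11));movep(p,A)
s0=sense();print(s0["time_s"],s0["joint_pos"].round(2),s0["wrist_force"])
p,A=tcp(ORG,YAW,th,(-.083,0,.073));move_l(p,None,feed=.08)
p,A=tcp(ORG,YAW,th,(-.083,0,.0545));r=move_l(p,None,feed=.03,until_force=14)
s=sense();print(r,s["time_s"],(s["position"]+.025*s["tcp_rot"][:,0]),s["wrist_force"]-s0["wrist_force"])
for n in("wrist","side"):
    q,d=camera(n);cv2.imwrite(f"pics/{n}2.png",q[:,:,::-1] if n=="wrist" else cv2.resize(q[140:300,220:420,::-1],None,fx=3.5,fy=3.5))
E
```

```text
4.6917 [ 0.29  0.3  -0.81  2.18  0.66  0.49 -2.35] [ 0.12426834 -1.25833857 -0.7150524 ]
False 6.075 [0.51689759 0.15774612 0.05448855] [-0.39049725  1.5326921   0.42460279]
```

View pics/side2.png

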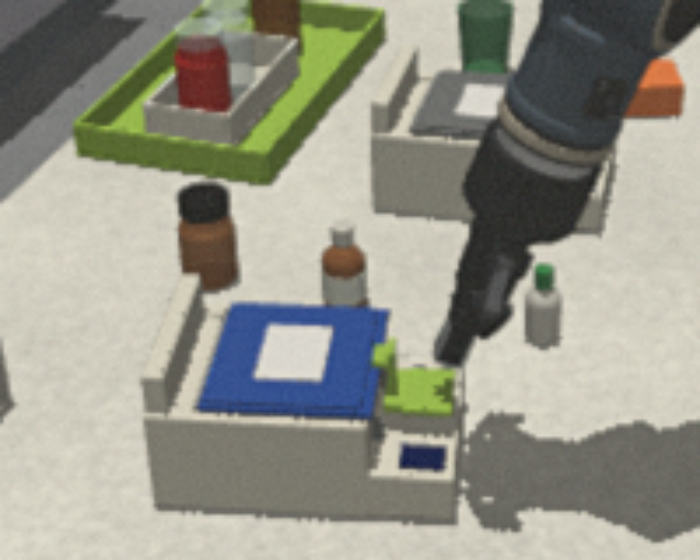

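View pics/wrist2.png

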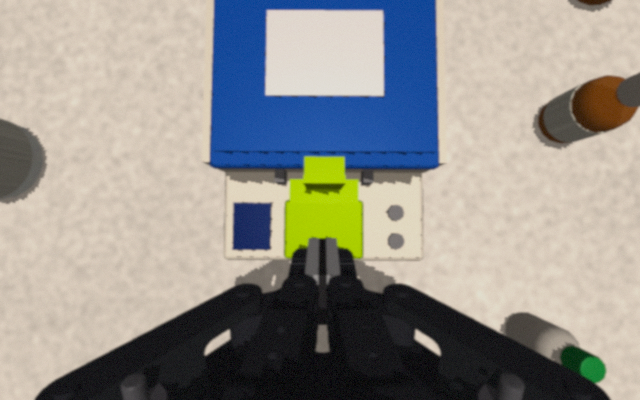

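There's no contact yet. The side view shows the tip at (450,360), just above the front part of the pad, and its shadow falls on the pad. The lid is still shut. I'll measure the real tip in the side depth image, then carry on down under force watch.

Run:
```python
from rig import *
from h import *
s=sense();q,d=camera("side");P=camera_params("side")
# dark pixels near tip
F=frame(YAW);o=np.array([*ORG,0])
g=hsv(q)[...,2]; m=np.zeros(g.shape,bool);m[225:262,335:375]=1
X=(pts(P,d,m&(g<70))-o)@F; X=X[(X[:,2]>.045)&(X[:,0]<-.06)]
print(X[np.argsort(X[:,2])][:8].round(4))
q,d=camera("wrist");W=wristP(camera_params("wrist"),s);m=np.zeros(g.shape,bool);m[232:262,300:345]=1
T=camera_params("wrist")["tool_from_camera"]
X=pts(W,d,m&(hsv(q)[...,1]<90));t=(X-s["position"])@s["tcp_rot"];t=t[abs(t[:,2])<.02];print("tool x max",np.percentile(t[:,0],[50,90,98]),len(t), t[np.argsort(-t[:,0])][:5].round(4))
```

```text
[[-0.0949  0.0082  0.0918]
 [-0.0901  0.005   0.092 ]
 [-0.0973  0.0107  0.0938]
 [-0.0996  0.0106  0.0939]
 [-0.1019  0.0108  0.0941]
 [-0.1043  0.0124  0.0955]
 [-0.0927  0.0109  0.0966]
 [-0.0996  0.0106  0.0967]]
tool x max [-0.02597615 -0.01786406 -0.01521825] 829 [[-0.0141  0.0117  0.0032]
 [-0.0145  0.0118 -0.0062]
 [-0.0145  0.0119 -0.0024]
 [-0.0145  0.0119  0.0023]
 [-0.0145  0.0119  0.0027]]
```

Run:
```python
from rig import *
from h import *
s=sense();q,d=camera("wrist");W=wristP(camera_params("wrist"),s)
for c in (315,329):
  for v in range(226,275,4):
    X=W["position"]+rays(W,[(c,v)])[0]*d[v,c];print(c,v,q[v,c],d[v,c].round(4),((X-s["position"])@s["tcp_rot"]).round(4),X[2].round(4))
print(s["finger_gap"],s["time_s"])
z=np.load("w1.npz");v=z["p"];
q,d=camera("side");cv2.imwrite("pics/side3.png",cv2.resize(q[215:275,315:395,::-1],None,fx=9,fy=9,interpolation=cv2.INTER_NEAREST))
P=camera_params("side")
for v in range(228,256,2):
    print(v,[(tuple(q[v,u]),(((P["position"]+rays(P,[(u,v)])[0]*d[v,u])-[*ORG,0])@frame(YAW)).round(3).tolist()) for u in (346,350)])
```

```text
315 226 [171 205   0] 0.1829 [ 0.0185  0.0052 -0.0046] 0.0626
315 230 [172 205   0] 0.1829 [ 0.0179  0.003  -0.0046] 0.0624
315 234 [173 208   0] 0.1839 [ 0.0182  0.0004 -0.0046] 0.0612
315 238 [112 125  71] 0.1507 [-0.0131  0.0117 -0.0039] 0.0945
315 242 [96 95 94] 0.1456 [-0.0183  0.0121 -0.0037] 0.0995
315 246 [91 91 90] 0.1416 [-0.0225  0.012  -0.0036] 0.1034
315 250 [98 95 95] 0.1379 [-0.0264  0.012  -0.0036] 0.1071
315 254 [94 91 89] 0.134 [-0.0304  0.0121 -0.0035] 0.1109
315 258 [94 93 91] 0.1301 [-0.0344  0.0123 -0.0034] 0.1147
315 262 [93 90 90] 0.127 [-0.0377  0.0123 -0.0033] 0.1178
315 266 [94 89 89] 0.1238 [-0.041   0.0123 -0.0032] 0.1209
315 270 [93 90 91] 0.1213 [-0.0437  0.0121 -0.0032] 0.1233
315 274 [115 109 110] 0.1184 [-0.0466  0.0121 -0.0031] 0.1261
329 226 [174 210   0] 0.1832 [0.0188 0.0051 0.0035] 0.0622
329 230 [175 208   0] 0.183 [0.018  0.003  0.0035] 0.0623
329 234 [170 204   0] 0.184 [0.0183 0.0003 0.0035] 0.0611
329 238 [102 113  70] 0.1501 [-0.0137  0.012   0.0028] 0.0951
329 242 [95 92 92] 0.1457 [-0.0182  0.012   0.0027] 0.0994
329 246 [93 89 89] 0.140
[... 1844 characters left out ...]
77)), [-0.091, -0.02, 0.061]), ((np.uint8(173), np.uint8(175), np.uint8(146)), [-0.099, -0.048, 0.04])]
248 [((np.uint8(142), np.uint8(174), np.uint8(73)), [-0.091, -0.011, 0.062]), ((np.uint8(182), np.uint8(178), np.uint8(157)), [-0.099, -0.042, 0.038])]
250 [((np.uint8(78), np.uint8(94), np.uint8(45)), [-0.092, -0.004, 0.061]), ((np.uint8(174), np.uint8(173), np.uint8(154)), [-0.1, -0.032, 0.04])]
252 [((np.uint8(83), np.uint8(99), np.uint8(47)), [-0.092, 0.001, 0.06]), ((np.uint8(216), np.uint8(208), np.uint8(191)), [-0.101, -0.021, 0.043])]
254 [((np.uint8(145), np.uint8(176), np.uint8(76)), [-0.093, 0.01, 0.061]), ((np.uint8(134), np.uint8(129), np.uint8(120)), [-0.101, -0.016, 0.041])]
```

View pics/side3.png

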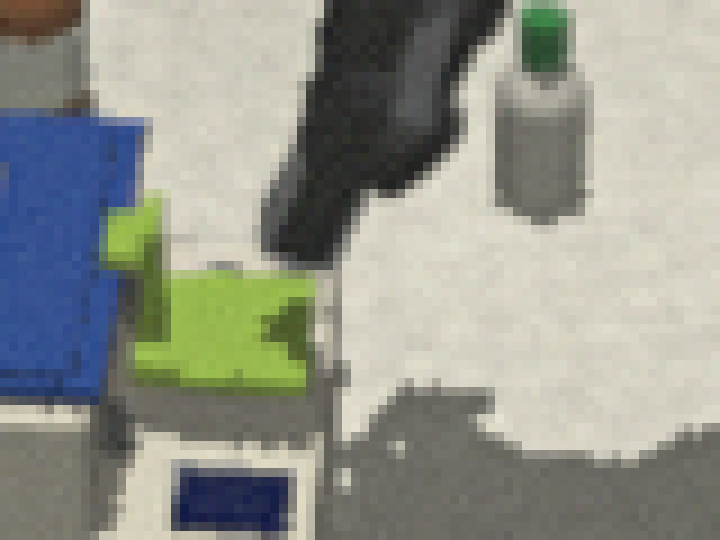

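Both cameras put the real fingertips about 13.5 mm *behind* the TCP (tool x ≈ -0.0135), not 25 mm ahead as stated. I'll use the measured value, keep the force guard on, and press again.

```bash
sed -i 's/-0.025\*A/-TL*A/; 1a TL=-0.0135' h.py
python3 - <<'E'
from rig import *
from h import *
th=np.radians(20)
p,A=tcp(ORG,YAW,th,(-.080,0,.074));move_l(p,A,feed=.08,until_force=10)
s0=sense()
p,A=tcp(ORG,YAW,th,(-.080,0,.056));r=move_l(p,None,feed=.03,until_force=12)
s=sense();print(r,s["time_s"],(s["position"]+TL*s["tcp_rot"][:,0]),s["wrist_force"]-s0["wrist_force"],s["joint_pos"].round(2))
for n in("wrist","side"):
    q,d=camera(n);cv2.imwrite(f"pics/{n}4.png",q[:,:,::-1] if n=="wrist" else cv2.resize(q[140:300,220:420,::-1],None,fx=3.5,fy=3.5))
E
```

```text
True 7.3417 [0.51888739 0.1580098  0.0590706 ] [-3.88542   -2.4416722 12.7852112] [-0.04  0.43 -0.44  2.22  0.95  0.3  -2.64]
```

View pics/side4.png

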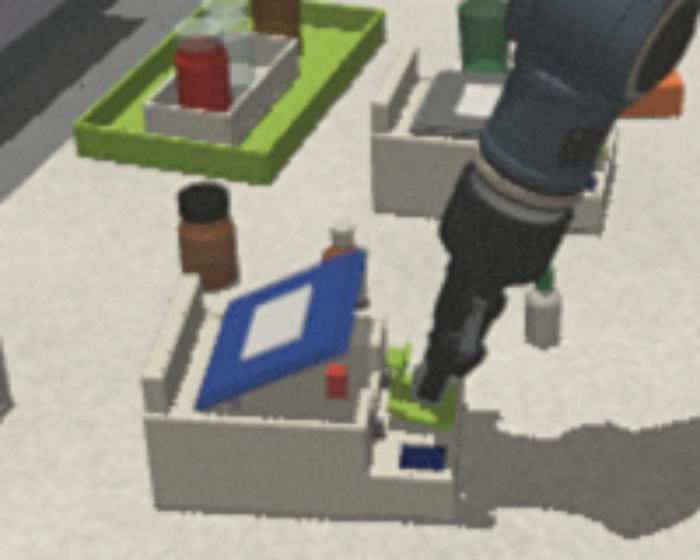

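View pics/wrist4.png

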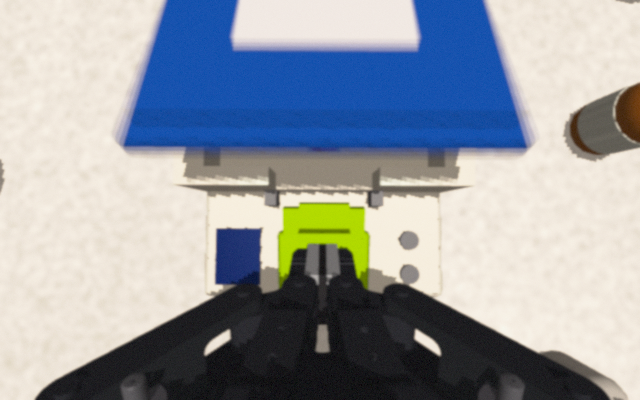

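Pressing worked. The side view shows the lid sprung up, its free edge running to about (365,255), and the red cuvette standing at (337,381). Now I'll let go of the tab and check that the push path is reachable.

```bash
cat >> h.py <<'E'
def cornertcp(th,c):
    # c: reader-frame (x,z) of upper front tip corner
    th=np.radians(th);y=np.array([np.cos(th),np.sin(th)]);t=np.array(c)-.012*y
    return tcp(ORG,YAW,th,(t[0],0,t[1]))
PATH=[(-.06,.150),(-.028,.143),(.003,.157),(.03,.173),(.05,.178),(.076,.178)]
E
python3 - <<'E'
from rig import *
from h import *
s=sense();p,A=tcp(ORG,YAW,np.radians(20),(-.080-.06*.342,0,.059+.06*.94))
move_l(p,None,feed=.1)
s=sense();print(s["time_s"],s["joint_pos"].round(2),s["wrist_force"])
for th in (20,30,40):
  for c in PATH:
    p,A=cornertcp(th,c);q=inverse_kinematics(p,A);print(th,c,p.round(3),None if q is None else np.round(q,2))
for n in("wrist","side"):
    q,d=camera(n);np.savez(n+"5.npz",p=q,d=d);cv2.imwrite(f"pics/{n}5.png",q[:,:,::-1] if n=="wrist" else cv2.resize(q[140:300,220:420,::-1],None,fx=3.5,fy=3.5))
P=camera_params("side");h=hsv(q);m,_,_=big(blue(h),(260,200,360,290));X=(pts(P,d,m)-[*ORG,0])@frame(YAW)
u,sv,vt=np.linalg.svd(X-X.mean(0),full_matrices=False);n=vt[2]*np.sign(vt[2][2]);print("lid normal",n,"angle",np.arctan2(n[0],n[2]),X.max(0),X.min(0))
E
```

```text
8.2 [ 0.13  0.32 -0.63  2.22  0.71  0.4  -2.41] [0.21342971 0.28788963 1.12211479]
20 (-0.06, 0.15) [0.533 0.161 0.133] [ 0.19  0.32 -0.7   2.13  0.62  0.49 -2.3 ]
20 (-0.028, 0.143) [0.564 0.169 0.126] [ 0.16  0.38 -0.67  2.07  0.65  0.51 -2.31]
20 (0.003, 0.157) [0.594 0.176 0.14 ] [ 0.17  0.41 -0.68  1.99  0.63  0.56 -2.27]
20 (0.03, 0.173) [0.62  0.182 0.156] [ 0.17  0.43 -0.69  1.92  0.61  0.62 -2.22]
20 (0.05, 0.178) [0.64  0.186 0.161] [ 0.16  0.45 -0.69  1.87  0.61  0.64 -2.21]
20 (0.076, 0.178) [0.665 0.192 0.161] [ 0.14  0.49 -0.68  1.81  0.61  0.67 -2.2 ]
30 (-0.06, 0.15) [0.536 0.162 0.132] [-0.14  0.24 -0.32  2.26  0.92  0.22 -2.63]
30 (-0.028, 0.143) [0.567 0.169 0.125] [-0.11  0.3  -0.35  2.2   0.97  0.24 -2.66]
30 (0.003, 0.157) [0.597 0.176 0.139] [ 0.02  0.34 -0.49  2.12  0.91  0.31 -2.57]
30 (0.03, 0.173) [0.623 0.183 0.155] [ 0.06  0.36 -0.55  2.05  0.84  0.37 -2.47]
30 (0.05, 0.178) [0.643 0.187 0.16 ] [ 0.07  0.39 -0.56  2.    0.82  0.4  -2.44]
30 (0.076, 0.178) [0.668 0.193 0.16 ] [ 0.07  0.43 -0.56  1.94  0.81  0.42 -2.42]
40 (-0.06, 0.15) [0.539 0.163 0.132] [-1.25  0.34  0.97  2.43  3.85  0.25  0.64]
40 (-0.028, 0.143) [0.57  0.17  0.125] [-1.2   0.42  0.95  2.37  4.    0.3   0.47]
40 (0.003, 0.157) [0.6   0.177 0.139] [-0.18  0.31 -0.26  2.24  2.02  0.22  2.57]
40 (0.03, 0.173) [0.626 0.183 0.155] None
40 (0.05, 0.178) [0.646 0.188 0.16 ] None
40 (0.076, 0.178) [0.671 0.194 0.16 ] None
lid normal [0.70973765 0.00683739 0.7044329 ] angle 0.7891492844068472 [0.06371678 0.06015407 0.1656695 ] [-0.01367873 -0.05063052  0.08291858]
```

View pics/side5.png

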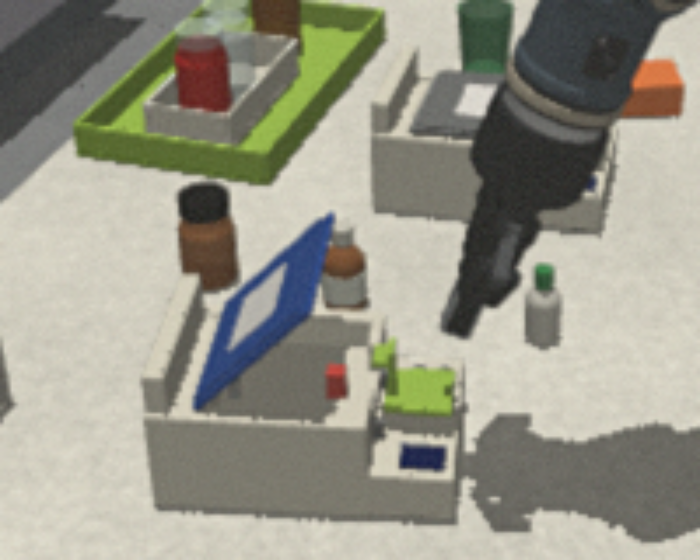

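The tab has sprung back and the lid rests at 0.79 rad with its edge at (-0.014, 0.161) in the reader frame, as expected. The cuvette is still standing. Now I'll push the lid with the 20° tilt.

Run:
```python
from rig import *
from h import *
s0=sense()
for i,c in enumerate(PATH):
    p,A=cornertcp(20,c)
    r=move_l(p,A,feed=.1 if i<2 else .05,until_force=10)
    s=sense();print(c,r,round(s["time_s"],2),(s["wrist_force"]-s0["wrist_force"]).round(2))
    if r: break
for n in("wrist","side"):
    q,d=camera(n);cv2.imwrite(f"pics/{n}6.png",q[:,:,::-1] if n=="wrist" else cv2.resize(q[140:300,220:420,::-1],None,fx=3.5,fy=3.5))
```

```text
(-0.06, 0.15) False 8.88 [-1.55  1.68  0.56]
(-0.028, 0.143) False 9.35 [-1.11  0.97  1.  ]
(0.003, 0.157) False 10.18 [-0.92  0.51 -0.05]
(0.03, 0.173) False 10.96 [-0.14  0.63  0.73]
(0.05, 0.178) False 11.52 [-1.    1.53  1.29]
(0.076, 0.178) False 12.18 [-1.08  1.38  0.66]
```

View pics/side6.png

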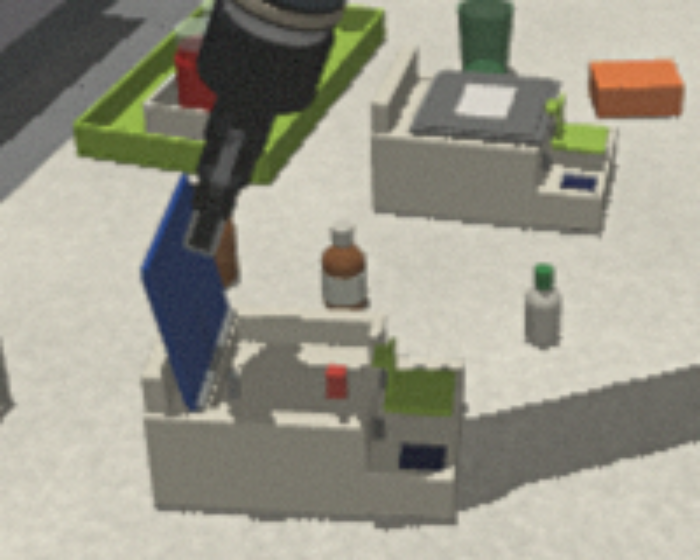

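View pics/wrist6.png

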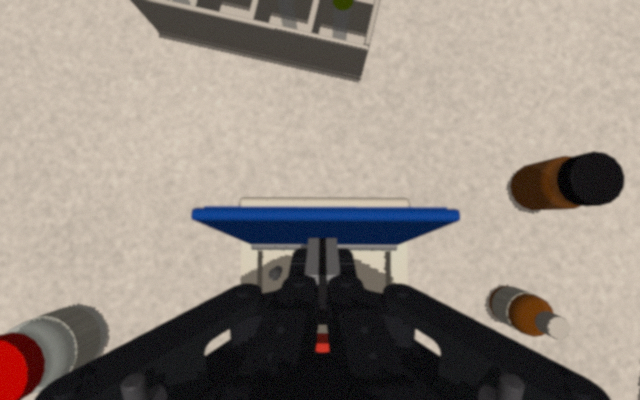

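The lid is at or just past upright, with the fingertip on its underside at (205,245) in the crop. The cuvette is still at (337,381). I'll wait and see whether it falls on its own, and measure the angle.

```bash
cat >> h.py <<'E'
def lidangle(q,d,P):
    m,_,_=big(blue(hsv(q)),(240,180,360,290));m=cv2.erode(m.astype(np.uint8),np.ones((3,3)))>0
    X=(pts(P,d,m)-[*ORG,0])@frame(YAW);u,sv,vt=np.linalg.svd(X-np.median(X,0),full_matrices=False);n=vt[2]*np.sign(vt[2][0]);return np.arctan2(n[0],n[2]),n,X.max(0)
E
python3 - <<'E'
from rig import *
from h import *
P=camera_params("side")
print(lidangle(*camera("side"),P))
p,A=cornertcp(20,(.082,.180));print(move_l(p,None,feed=.03,until_force=8))
sleep(1.5)
q,d=camera("side");print(lidangle(q,d,P),sense()["time_s"])
cv2.imwrite("pics/side7.png",cv2.resize(q[140:300,220:420,::-1],None,fx=3.5,fy=3.5))
E
```

```text
return _methods._mean(a, axis=axis, dtype=dtype,
  ret = um.true_divide(
Traceback (most recent call last):
  File "h.py", line 39, in lidangle
    X=(pts(P,d,m)-[*ORG,0])@frame(YAW);u,sv,vt=np.linalg.svd(X-np.median(X,0),full_matrices=False);n=vt[2]*np.sign(vt[2][0]);return np.arctan2(n[0],n[2]),n,X.max(0)
                                                                                                     ~~^^^
IndexError: index 2 is out of bounds for axis 0 with size 0
```

```bash
sed -i 's/m,_,_=big(blue(hsv(q)),(240,180,360,290))/h=hsv(q);m,_,_=big((h[...,0]>95)\&(h[...,0]<135)\&(h[...,1]>110)\&(h[...,2]>30),(240,180,305,262))/' h.py
python3 - <<'E'
from rig import *
from h import *
P=camera_params("side")
q,d=camera("side");print(lidangle(q,d,P))
p,A=cornertcp(20,(.082,.180));print(move_l(p,None,feed=.03,until_force=8))
sleep(1.5)
q,d=camera("side");print(lidangle(q,d,P),sense()["time_s"])
cv2.imwrite("pics/side7.png",cv2.resize(q[140:300,220:420,::-1],None,fx=3.5,fy=3.5))
E
```

```text
(np.float64(1.7910015931018108), array([ 0.9758125 , -0.00906971, -0.21842095]), array([0.08807812, 0.05861044, 0.19106544]))
False
(np.float64(1.9003517948888182), array([ 0.94614715, -0.00909601, -0.32360906]), array([0.10025082, 0.05832403, 0.18688434])) 14.2917
```

View pics/side7.png

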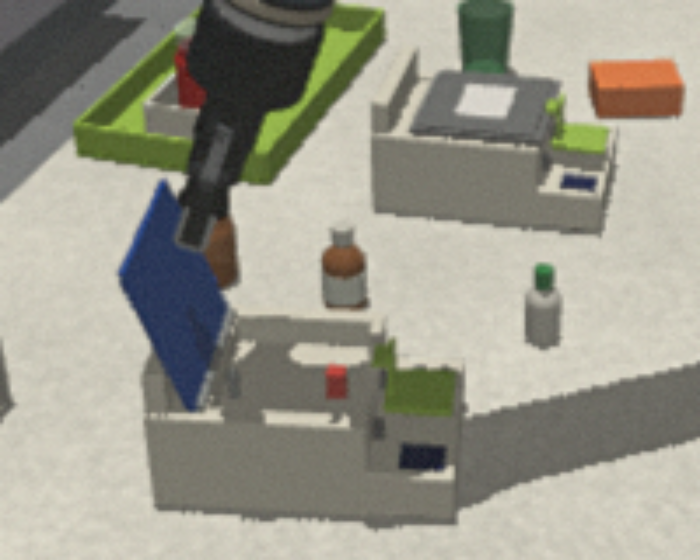

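The lid reads 1.90 rad and leans on its stop by itself. I'll withdraw clear and check everything again.

Run:
```python
from rig import *
from h import *
for c in [(.03,.19),(-.06,.22),(-.12,.33)]:
    p,A=cornertcp(20,c);move_l(p,None,feed=.12)
sleep(1)
P=camera_params("side");q,d=camera("side");print(lidangle(q,d,P),sense()["time_s"],sense()["wrist_force"])
cv2.imwrite("pics/side8.png",cv2.resize(q[120:380,220:460,::-1],None,fx=2.3,fy=2.3))
q,d=camera("scene");cv2.imwrite("pics/scene8.png",q[:,:,::-1])
a=np.load("scene0.npz")["p"];g=cv2.absdiff(a,q).max(2)>60;g=cv2.morphologyEx(g.astype(np.uint8),2,np.ones((3,3)))
n,l,s,c=cv2.connectedComponentsWithStats(g);print(s[1:])
```

```text
(np.float64(1.8996990676917145), array([ 0.94636512, -0.00825081, -0.32299379]), array([0.10049018, 0.05807008, 0.18733983])) 18.0667 [ 0.80856683 -0.99785463 -0.50961382]
[[199  24  38  29 428]
 [206  38   4  12  37]
 [367  71   7  22 103]
 [403  81   8  20  89]
 [403 113   3   3   9]
 [349 212  12   6  51]
 [374 217  10   7  40]
 [348 220   6   7  37]
 [353 223  18  11  82]
 [340 225   4   8  28]
 [374 225   9   8  62]]
```

View pics/side8.png

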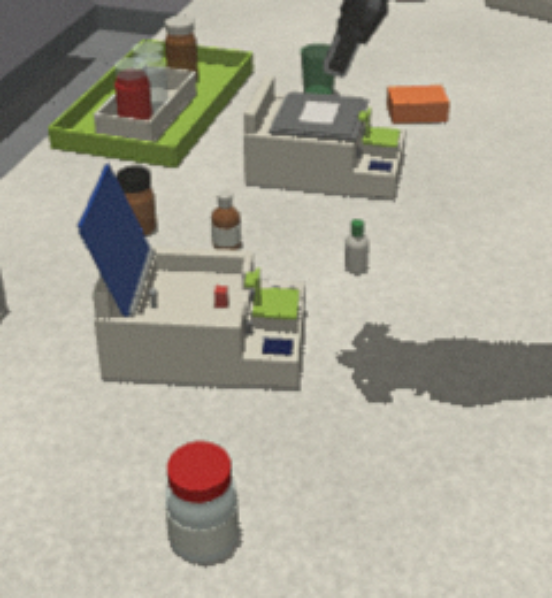

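View pics/scene8.png

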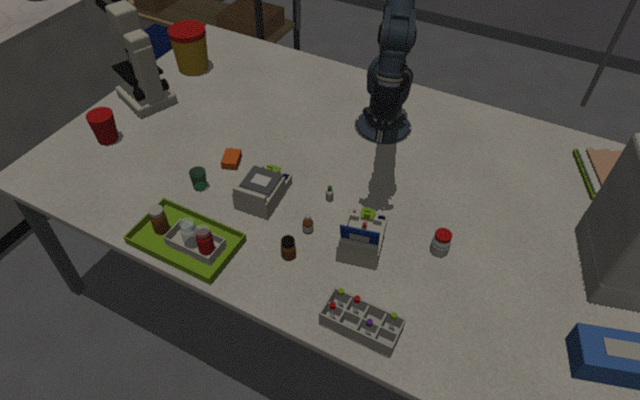

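The blue lid is open, at about (125,240) in the side crop, with the cuvette standing at (221,297). The tab is back up, the grey lid is shut, and the scene picture only changed at the blue reader and the arm. I'm handing in.

```bash
python3 -c "
from rig import *
print(finish_job(),sense()['time_s'])"
```

```text
the job is handed in; nothing more can be done
the job is handed in; nothing more can be done
```

The blue-lidded reader is open and the job is handed in. I pressed the green tab until the lid sprung up to 0.79 rad, let go of the tab, then pushed the lid from its underside past upright. The robot's clock read about 18 s of the 48 s allowed at the last check.

**Last checks, with the arm withdrawn:**
- The lid measured 1.90 rad, leaning on its stop, the same before the arm withdrew and 1 s after.
- The tab is back up, the cuvette is standing in its well and the grey lid is shut.
- The before and after scene pictures differ only at the blue reader and the arm.
- The largest force I read was about 13 N, during the tab press; lid pushing stayed around 2 N, within sensor drift.

**Two things disagreed:**
- **Fingertip position:** with the gripper shut, both cameras put the fingertips about 13 mm behind the TCP, not 25 mm ahead as stated. The first press therefore stopped short of the tab without touching it, and I used the measured value after that.
- **Lid angle script:** my first lid-angle measurement failed because its colour mask missed the shaded underside. I loosened the mask and repeated it.

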